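# Take the sold-out lines off the price rail

## Robot

A 6-joint arm with a two-finger parallel gripper is mounted at the origin on a cart in front of the work surface, level with it; the furniture and walls round the work are solid. World frame = base frame: x ahead of the robot, y to its left, z up, the work surface at z = 0. Lengths are in m, angles in rad, forces in N, time in s.
With the tool pointing down it reaches from about 0.35 to 0.725 m from the base axis. Payload 4.3 kg.
Tool frame: the origin (TCP) lies midway between the tips of the shut fingers; the grasp point (between the pads) lies env.grip_point_offset behind it (env.grip_point_offset is the distance from the TCP to the grasp point, in m); z points along the fingers, y is the line along which they close (so a half turn about z gives the same grasp; the last joint's range is limited). The gripper opens to 85 mm and grips with 20 to 120 N. Pads are 22 mm wide; open, the fingers measure 114 mm over their backs; the gripper's body (76 mm by 85 mm) begins 54 mm behind the grasp point. The pads swing forward as they close: fully open they stand 13 mm farther back than shut.
Start: joints at [-1.451, 0.377, 0.081, 1.274, 0, 1.46], TCP at [0.131, -0.56, 0.231] pointing down, gripper open.
Joint ranges: [-2.72, 2.72], [-0.84, 1.66], [-1.02, 1.22], [-1.77, 2.12], [-1.37, 1.28], [-3.14, 3.14]. Speed limits (rad/s): [2.57, 2.57, 3.14, 3.14, 3.14, 3.14].

## Interface

Orientations are given as a unit quaternion [w, x, y, z].
In Python, from bench import env gives the robot as it stands. Calls block until the motion is done:
- env.movep(position, orientation): joint-space move of the TCP to a pose.
- env.move_straight(position, frame=None, vel=0.15, threshold=None): straight line of the TCP; frame=None keeps the orientation; vel is the mean speed in m/s. With threshold (N) it stops when the force on the tool has changed by that much, and returns True; else False.
- env.movej(angles): joint-space move.
- env.gripper_to(opening): finger opening in m; the grip force is fixed at half the most; returns when the fingers have stopped.
- env.wait(seconds).
- env.ik(position, orientation): joint angles nearest the present ones, or None.
- env.get_obs(): the state.
- env.capture(name): name is "scene" or "top" or "wrist"; returns a dict with "frame" (480x640x3 uint8, red, green, blue), "fx", "fy", "cx", "cy" (pixels), "R" (3x3) and "t" (3): a world point X has camera coordinates R X + t. Camera axes: x right, y down, z forward; pixel columns grow to the right and rows downward; lengths in m; the calibration is good to about 2 mm. A picture is of the moment at which its call begins. There is no depth.
A pose or a line that the arm cannot do raises env.IKError and nothing moves.
- env.finish_job(): hands the job in; it is judged then, once.
Trained networks look in a picture, given as the dict that the camera call returned (one of the last four; its "shot" number tells which), for a name from the list of things; names that differ only in an ending like _2 or _b are one class to them, and where a whole thing is asked for, a point or a joint stands for the part that bears it (a point fixed in the world has none). Each returns a list of dicts, best first, with "p" (0 to 1); they miss things now and then, are a little off and sometimes report something else, mostly with a low value. They report only what shows in the picture. A call takes as long as a camera call. They do not tell look-alikes from the thing itself.
- env.boxes_of(thing, picture): "bbox" ([left, top, right, bottom] in pixels, round what is visible of it).
- env.masks_of(thing, picture): "mask" (480x640 bool, what is visible of it) and "bbox" ([left, top, right, bottom] in pixels, round what is visible of it).
The state is a dict: "t": time; "joint_positions": joint angles; "dq": joint speeds; "tau": joint torques, N m; "tcp_pos": TCP position; "tool_rot": TCP orientation; "force": force on the tool from outside, world axes, zero at the start; "ft_torque": the same for the moment, N m; "opening": finger opening in m; "gripper_force": force on a finger pad.
Only numpy, scipy, OpenCV 4.12 (cv2) and the standard library are available. Lean on these libraries where they do the work, as an engineer would, in place of code of your own. Each camera call takes 0.05 s, during which the arm holds its last target. There are 200 camera calls.

## Task

Some lines on the counter's price rail have sold out: a bay whose goods place holds an orange marker instead of a pot at the start is sold out. Pull the clip-on price holder, where there is one, straight up off every sold-out bay and stand it upright in the front (near) compartment of the returns tray, and gather all three orange markers upright in its back (far) compartment. Leave the pots where they are, and at the bays that have a pot leave the holder clipped on.

Things in the scene. Friction and masses are not known exactly. Their poses are not given: they have to be found in the camera images.
- rail: the price rail, fixed to the counter: a pale wooden board 60 x 396 mm, 16 mm thick, with a brass strip along its front edge and five tongues in a row on top. Origin at the centre of its underside, on the counter; its y axis runs along the row (bay_1 at +y), its -x axis points to the front (towards the robot), z up. A thin grey strip with five white discs, flat on the counter, belongs to it and shows the goods places
- tray: the returns tray, fixed: wooden, 160 (x) x 270 (y) x 26 mm high outside, walls and floor 6 mm; a divider along its y axis, 23 mm high, parts it into a back and a front compartment, each 71 x 258 mm inside. Origin at the centre of its underside
- tray_back (a point): centre of the floor of the tray's back compartment (the far one from the robot), 6 mm above the counter; axes as the tray's
- tray_front (a point): centre of the floor of the tray's front compartment (the near one), 6 mm above the counter; axes as the tray's
- bay_1 (a point): bay 1 of the rail, from the robot's left: point on the rail's top face (16 mm above the counter) in the middle of a steel tongue 12 (x) x 30 (y) x 22 mm high with a sprung white nose in each y end. Holder 1, if present, is snapped over it: a straight upward pull of about 10 N frees it in the first 10 mm; clear after 22 mm. Bays are 80 mm apart
- spot_1 (a point): goods place 1: centre of the white disc on the counter 115 mm in front of bay 1; at the start either a pot or an orange marker stands on it, which tells whether bay 1 is on sale or sold out
- bay_2 (a point): bay 2 of the rail, from the robot's left: point on the rail's top face (16 mm above the counter) in the middle of a steel tongue 12 (x) x 30 (y) x 22 mm high with a sprung white nose in each y end. Holder 2, if present, is snapped over it: a straight upward pull of about 10 N frees it in the first 10 mm; clear after 22 mm. Bays are 80 mm apart
- spot_2 (a point): goods place 2: centre of the white disc on the counter 115 mm in front of bay 2; at the start either a pot or an orange marker stands on it, which tells whether bay 2 is on sale or sold out
- bay_3 (a point): bay 3 of the rail, from the robot's left: point on the rail's top face (16 mm above the counter) in the middle of a steel tongue 12 (x) x 30 (y) x 22 mm high with a sprung white nose in each y end. Holder 3, if present, is snapped over it: a straight upward pull of about 10 N frees it in the first 10 mm; clear after 22 mm. Bays are 80 mm apart
- spot_3 (a point): goods place 3: centre of the white disc on the counter 115 mm in front of bay 3; at the start either a pot or an orange marker stands on it, which tells whether bay 3 is on sale or sold out
- bay_4 (a point): bay 4 of the rail, from the robot's left: point on the rail's top face (16 mm above the counter) in the middle of a steel tongue 12 (x) x 30 (y) x 22 mm high with a sprung white nose in each y end. Holder 4, if present, is snapped over it: a straight upward pull of about 10 N frees it in the first 10 mm; clear after 22 mm. Bays are 80 mm apart
- spot_4 (a point): goods place 4: centre of the white disc on the counter 115 mm in front of bay 4; at the start either a pot or an orange marker stands on it, which tells whether bay 4 is on sale or sold out
- bay_5 (a point): bay 5 of the rail, from the robot's left: point on the rail's top face (16 mm above the counter) in the middle of a steel tongue 12 (x) x 30 (y) x 22 mm high with a sprung white nose in each y end. Holder 5, if present, is snapped over it: a straight upward pull of about 10 N frees it in the first 10 mm; clear after 22 mm. Bays are 80 mm apart
- spot_5 (a point): goods place 5: centre of the white disc on the counter 115 mm in front of bay 5; at the start either a pot or an orange marker stands on it, which tells whether bay 5 is on sale or sold out
- holder_1_mid (a point): clip-on price holder 1 (blue card band), absent in some starts; 36 (x) x 64 (y) x 88 mm high, 70 g: black hollow foot 30 mm high, flat below (stands by itself), clear plate 6 mm thick, and on top a black grip bar 12 mm thick (x), 60 mm long (y), 70 to 88 mm above the underside. Point at its centre, 44 mm above the underside; z up, x across the plate
- holder_2_mid (a point): clip-on price holder 2 (green card band), absent in some starts; 36 (x) x 64 (y) x 88 mm high, 70 g: black hollow foot 30 mm high, flat below (stands by itself), clear plate 6 mm thick, and on top a black grip bar 12 mm thick (x), 60 mm long (y), 70 to 88 mm above the underside. Point at its centre, 44 mm above the underside; z up, x across the plate
- holder_3_mid (a point): clip-on price holder 3 (yellow card band), absent in some starts; 36 (x) x 64 (y) x 88 mm high, 70 g: black hollow foot 30 mm high, flat below (stands by itself), clear plate 6 mm thick, and on top a black grip bar 12 mm thick (x), 60 mm long (y), 70 to 88 mm above the underside. Point at its centre, 44 mm above the underside; z up, x across the plate
- holder_4_mid (a point): clip-on price holder 4 (red card band), absent in some starts; 36 (x) x 64 (y) x 88 mm high, 70 g: black hollow foot 30 mm high, flat below (stands by itself), clear plate 6 mm thick, and on top a black grip bar 12 mm thick (x), 60 mm long (y), 70 to 88 mm above the underside. Point at its centre, 44 mm above the underside; z up, x across the plate
- holder_5_mid (a point): clip-on price holder 5 (white card band), absent in some starts; 36 (x) x 64 (y) x 88 mm high, 70 g: black hollow foot 30 mm high, flat below (stands by itself), clear plate 6 mm thick, and on top a black grip bar 12 mm thick (x), 60 mm long (y), 70 to 88 mm above the underside. Point at its centre, 44 mm above the underside; z up, x across the plate
- marker_1_mid (a point): sold-out marker 1, orange, loose, like a chess pawn 80 mm tall: foot 48 mm across, neck 18 mm, round head 24 mm across from 54 to 76 mm above its foot. Point at its centre, 40 mm above its foot. All three markers are alike
- marker_2_mid (a point): sold-out marker 2, orange, loose, like a chess pawn 80 mm tall: foot 48 mm across, neck 18 mm, round head 24 mm across from 54 to 76 mm above its foot. Point at its centre, 40 mm above its foot. All three markers are alike
- marker_3_mid (a point): sold-out marker 3, orange, loose, like a chess pawn 80 mm tall: foot 48 mm across, neck 18 mm, round head 24 mm across from 54 to 76 mm above its foot. Point at its centre, 40 mm above its foot. All three markers are alike
- pot_1_mid (a point): goods: a round cream and red lidded pot, 63 mm across, 34 mm high, loose; point on its axis 15 mm above its underside
- pot_2_mid (a point): goods: a round white pot with a tan lid, 65 mm across, 29 mm high, loose; point on its axis 15 mm above its underside
Things that resemble listed ones, but are neither listed nor needed, are in the scene too. Leave any turquoise look-alike of the part that bears marker_2_mid alone.

How it is judged:
At the end, for the whole second after the job is handed in: Sold-out bays' holders and all markers stand upright (0.15 rad), at rest, in the front and back compartment respectively (centres within 30 x 115 mm of its centre); holders of bays with a pot still seated (within 6 mm, lifted under 4 mm); pots upright, within 40 mm of their goods places (((horizontal distance between any of pot_1_mid, pot_2_mid and spot_1 below 0.04 m and (horizontal distance between holder_1_mid and bay_1 below 0.006 m and z of holder_1_mid in the frame of rail below 0.064 m and angle between holder_1_mid's own z axis and vertical below 0.1 rad)) or (not (horizontal distance between any of pot_1_mid, pot_2_mid and spot_1 below 0.04 m) and (x of holder_1_mid in the frame of tray_front between -0.03 and 0.03 m and y of holder_1_mid in the frame of tray_front between -0.115 and 0.115 m and z of holder_1_mid in the frame of tray_front below 0.052 m and angle between holder_1_mid's own z axis and vertical below 0.15 rad and linear speed of holder_1 below 0.02 m/s))) and ((horizontal distance between any of pot_1_mid, pot_2_mid and spot_2 below 0.04 m and (horizontal distance between holder_2_mid and bay_2 below 0.006 m and z of holder_2_mid in the frame of rail below 0.064 m and angle between holder_2_mid's own z axis and vertical below 0.1 rad)) or (not (horizontal distance between any of pot_1_mid, pot_2_mid and spot_2 below 0.04 m) and (x of holder_2_mid in the frame of tray_front between -0.03 and 0.03 m and y of holder_2_mid in the frame of tray_front between -0.115 and 0.115 m and z of holder_2_mid in the frame of tray_front below 0.052 m and angle between holder_2_mid's own z axis and vertical below 0.15 rad and linear speed of holder_2 below 0.02 m/s))) and ((horizontal distance between any of pot_1_mid, pot_2_mid and spot_3 below 0.04 m and (horizontal distance between holder_3_mid and bay_3 below 0.006 m and z of holder_3_mid in the frame of rail below 0.064 m and angle between holder_3_mid's own z axis and vertical below 0.1 rad)) or (not (horizontal distance between any of pot_1_mid, pot_2_mid and spot_3 below 0.04 m) and (x of holder_3_mid in the frame of tray_front between -0.03 and 0.03 m and y of holder_3_mid in the frame of tray_front between -0.115 and 0.115 m and z of holder_3_mid in the frame of tray_front below 0.052 m and angle between holder_3_mid's own z axis and vertical below 0.15 rad and linear speed of holder_3 below 0.02 m/s))) and ((horizontal distance between any of pot_1_mid, pot_2_mid and spot_4 below 0.04 m and (horizontal distance between holder_4_mid and bay_4 below 0.006 m and z of holder_4_mid in the frame of rail below 0.064 m and angle between holder_4_mid's own z axis and vertical below 0.1 rad)) or (not (horizontal distance between any of pot_1_mid, pot_2_mid and spot_4 below 0.04 m) and (x of holder_4_mid in the frame of tray_front between -0.03 and 0.03 m and y of holder_4_mid in the frame of tray_front between -0.115 and 0.115 m and z of holder_4_mid in the frame of tray_front below 0.052 m and angle between holder_4_mid's own z axis and vertical below 0.15 rad and linear speed of holder_4 below 0.02 m/s))) and ((horizontal distance between any of pot_1_mid, pot_2_mid and spot_5 below 0.04 m and (horizontal distance between holder_5_mid and bay_5 below 0.006 m and z of holder_5_mid in the frame of rail below 0.064 m and angle between holder_5_mid's own z axis and vertical below 0.1 rad)) or (not (horizontal distance between any of pot_1_mid, pot_2_mid and spot_5 below 0.04 m) and (x of holder_5_mid in the frame of tray_front between -0.03 and 0.03 m and y of holder_5_mid in the frame of tray_front between -0.115 and 0.115 m and z of holder_5_mid in the frame of tray_front below 0.052 m and angle between holder_5_mid's own z axis and vertical below 0.15 rad and linear speed of holder_5 below 0.02 m/s))) and x of marker_1_mid in the frame of tray_back between -0.03 and 0.03 m and y of marker_1_mid in the frame of tray_back between -0.115 and 0.115 m and z of each of marker_1_mid, marker_2_mid, marker_3_mid in the frame of tray_back below 0.048 m and angle between each of marker_1_mid, marker_2_mid, marker_3_mid, pot_1_mid, pot_2_mid's own z axis and vertical below 0.15 rad and linear speed of each of marker_1, marker_2, marker_3 below 0.02 m/s and x of marker_2_mid in the frame of tray_back between -0.03 and 0.03 m and y of marker_2_mid in the frame of tray_back between -0.115 and 0.115 m and x of marker_3_mid in the frame of tray_back between -0.03 and 0.03 m and y of marker_3_mid in the frame of tray_back between -0.115 and 0.115 m and (horizontal distance between pot_1_mid and spot_1 below 0.04 m or horizontal distance between pot_1_mid and spot_2 below 0.04 m or horizontal distance between pot_1_mid and spot_3 below 0.04 m or horizontal distance between pot_1_mid and spot_4 below 0.04 m or horizontal distance between pot_1_mid and spot_5 below 0.04 m) and (horizontal distance between pot_2_mid and spot_1 below 0.04 m or horizontal distance between pot_2_mid and spot_2 below 0.04 m or horizontal distance between pot_2_mid and spot_3 below 0.04 m or horizontal distance between pot_2_mid and spot_4 below 0.04 m or horizontal distance between pot_2_mid and spot_5 below 0.04 m)); the robot touches nothing.
It fails at once if a holder pulled off or shifted although a pot stands at its bay ((horizontal distance between holder_1_mid and pot_1_mid below 0.122 m and horizontal distance between holder_1_mid and bay_1 below 0.008 m and distance of holder_1_mid from where it was at the start of the episode above 0.015 m) or (horizontal distance between holder_1_mid and pot_2_mid below 0.122 m and horizontal distance between holder_1_mid and bay_1 below 0.008 m and distance of holder_1_mid from where it was at the start of the episode above 0.015 m) or (horizontal distance between holder_2_mid and pot_1_mid below 0.122 m and horizontal distance between holder_2_mid and bay_2 below 0.008 m and distance of holder_2_mid from where it was at the start of the episode above 0.015 m) or (horizontal distance between holder_2_mid and pot_2_mid below 0.122 m and horizontal distance between holder_2_mid and bay_2 below 0.008 m and distance of holder_2_mid from where it was at the start of the episode above 0.015 m) or (horizontal distance between holder_3_mid and pot_1_mid below 0.122 m and horizontal distance between holder_3_mid and bay_3 below 0.008 m and distance of holder_3_mid from where it was at the start of the episode above 0.015 m) or (horizontal distance between holder_3_mid and pot_2_mid below 0.122 m and horizontal distance between holder_3_mid and bay_3 below 0.008 m and distance of holder_3_mid from where it was at the start of the episode above 0.015 m) or (horizontal distance between holder_4_mid and pot_1_mid below 0.122 m and horizontal distance between holder_4_mid and bay_4 below 0.008 m and distance of holder_4_mid from where it was at the start of the episode above 0.015 m) or (horizontal distance between holder_4_mid and pot_2_mid below 0.122 m and horizontal distance between holder_4_mid and bay_4 below 0.008 m and distance of holder_4_mid from where it was at the start of the episode above 0.015 m) or (horizontal distance between holder_5_mid and pot_1_mid below 0.122 m and horizontal distance between holder_5_mid and bay_5 below 0.008 m and distance of holder_5_mid from where it was at the start of the episode above 0.015 m) or (horizontal distance between holder_5_mid and pot_2_mid below 0.122 m and horizontal distance between holder_5_mid and bay_5 below 0.008 m and distance of holder_5_mid from where it was at the start of the episode above 0.015 m)).
It fails at once if a pot pushed more than 35 mm from where it stood (distance of any of pot_1_mid, pot_2_mid from where it was at the start of the episode above 0.035 m).
Of holder_1, holder_2, holder_3, holder_4, holder_5 only 4 to 5 are there at a start; the rules pass over those that are not, and their reading is None.
At some moment in a run one of marker_1, marker_2, marker_3 may be knocked a few centimetres aside while the robot is not near it.
It also fails if it takes over 210 s, if anything falls off the work surface, if the arm or the gripper's body presses on something with over 40 N, if the wrist force passes 120 N, or if a joint passes its speed limit or range.

## Working session

There is one attempt and no reset: what is moved stays moved. The work goes in short steps, each a Python script; the robot and the scene stay as the last script left them, time stands still between calls to the robot, and variables do not carry over. Pictures are saved under pics/ and viewed, at most 14 in all, crops included, and the job is handed in when it is done.

```bash
ls; mkdir -p pics
python3 - <<'E'
from bench import env
import cv2
for n in ("scene","top"):
    c=env.capture(n); cv2.imwrite(f"pics/{n}0.png",c["frame"][:,:,::-1])
    print(n,c["fx"],c["fy"],c["cx"],c["cy"],c["R"],c["t"],c["shot"])
    for th in ("marker_1_mid","holder_1_mid","pot_1_mid","pot_2_mid","tray","rail"):
        print(th,[(round(b["p"],2),[round(v) for v in b["bbox"]]) for b in env.boxes_of(th,c)])
o=env.get_obs(); print(o["t"],env.grip_point_offset,o["tool_rot"])
E
```

```text
pics
scene 531.6907773479508 531.6907773479508 324.1473409386005 237.82165832113532 [[ 0.82949476  0.55816308 -0.0198096 ]
 [ 0.4083539  -0.63029498 -0.66028428]
 [-0.3810322   0.53961303 -0.75075445]] [-0.47490838 -0.15908136  1.64972563] 1
marker_1_mid []
holder_1_mid [(0.58, [386, 165, 402, 198])]
pot_1_mid [(0.9, [325, 202, 347, 226]), (0.75, [338, 178, 354, 206])]
pot_2_mid [(0.86, [343, 171, 367, 190]), (0.73, [299, 180, 406, 284])]
tray [(0.8, [154, 274, 278, 394]), (0.2, [294, 180, 403, 283])]
rail [(0.61, [294, 179, 403, 282])]
top 495.15744761579896 495.15744761579896 327.47079638372014 232.26627934405928 [[ 0.00614077 -0.99995913  0.00663565]
 [-0.99668227 -0.00665894 -0.08111785]
 [ 0.08115873 -0.00611551 -0.99668243]] [0.033821   0.55529279 1.21114231] 2
marker_1_mid [(0.74, [236, 250, 254, 272]), (0.43, [186, 185, 357, 284])]
holder_1_mid [(0.68, [180, 208, 214, 234])]
pot_1_mid [(0.68, [261, 242, 289, 268]), (0.63, [188, 187, 355, 285])]
pot_2_mid [(0.55, [200, 254, 224, 278])]
tray [(0.92, [409, 230, 521, 303])]
rail [(0.8, [186, 190, 356, 283])]
0.7 0.0187 [8.88805390e-05 9.93404851e-01 1.14659467e-01 2.37164736e-06]
```

Run:
```python
import cv2
a=cv2.imread("pics/top0.png")[150:330,160:540]; cv2.imwrite("pics/top0c.png",cv2.resize(a,(798,378),interpolation=cv2.INTER_CUBIC))
a=cv2.imread("pics/scene0.png")[140:300,270:430]; cv2.imwrite("pics/scene0c.png",cv2.resize(a,(600,600),interpolation=cv2.INTER_CUBIC))
```

```text
(no output)
```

View pics/top0.png

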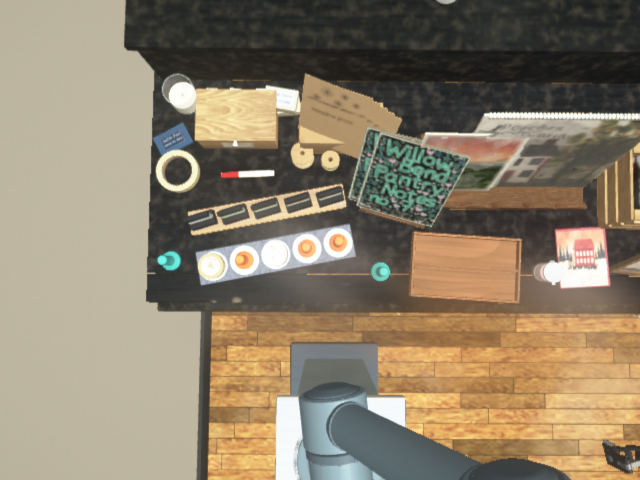

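View pics/top0c.png

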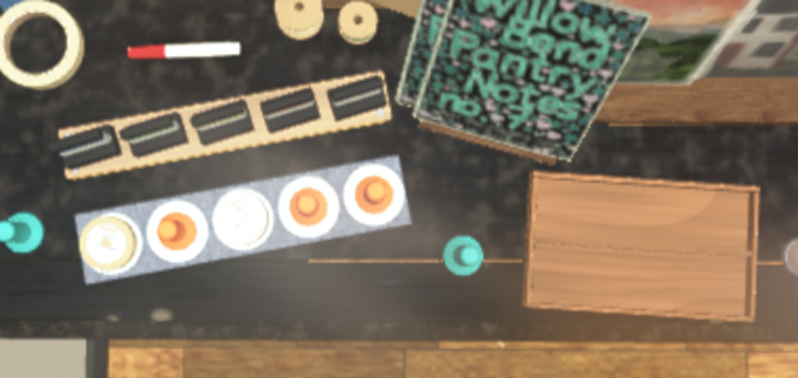

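View pics/scene0c.png

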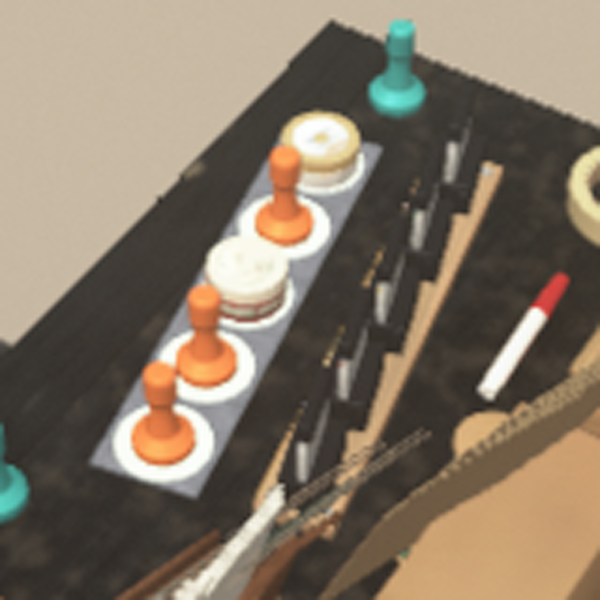

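Top view: pots stand at spots 1 (211,264) and 3 (275,253). Orange markers stand at spots 2 (244,259), 4 (307,248) and 5 (338,241). All five holders are on the rail. There are turquoise look-alikes at (169,261) and (380,271), which I'll leave alone. So bays 2, 4 and 5 are sold out. Next I'll localise things.

```bash
cat > h.py <<'E'
from bench import env
import numpy as np, cv2
from scipy.spatial.transform import Rotation as Rn
def ray(c,uv,z):
    d=c["R"].T@np.array([(uv[0]-c["cx"])/c["fx"],(uv[1]-c["cy"])/c["fy"],1]); o=-c["R"].T@c["t"]
    return (o+d*(z-o[2])/d[2])[:2]
def proj(c,X):
    p=c["R"]@np.asarray(X)+c["t"]; return np.array([c["fx"]*p[0]/p[2]+c["cx"],c["fy"]*p[1]/p[2]+c["cy"]])
def markers(c,z=0.065):
    """orange blobs -> foot xy, matched by rendering a simple pawn silhouette (foot + head discs)"""
    hsv=cv2.cvtColor(c["frame"],cv2.COLOR_RGB2HSV)
    m=cv2.inRange(hsv,(6,150,110),(16,255,255))
    n,l,s,ce=cv2.connectedComponentsWithStats(m)
    return [(s[i,4],ce[i],l==i) for i in range(1,n) if s[i,4]>60]
def quat(yaw):  # tool down, finger closing line (tool y) along world direction yaw
    y=np.array([np.cos(yaw),np.sin(yaw),0]); z=np.array([0,0,-1.]); x=np.cross(y,z)
    q=Rn.from_matrix(np.c_[x,y,z]).as_quat(); return q[[3,0,1,2]]
E
python3 - <<'E'
from h import *
c=env.capture("top"); f=c["frame"]; hsv=cv2.cvtColor(f,cv2.COLOR_RGB2HSV)
cv2.imwrite("pics/t1.png",f[:,:,::-1])
print([hsv[y,x].tolist() for x,y in ((228,272),(259,266),(291,245),(245,258),(338,241))])
C=lambda x,y:(x/2.1+160,y/2.1+150)
for nm,z,P in (("rail",.016,[(60,130),(383,72),(390,120),(67,178)]),("strip",0,[(75,215),(400,156),(411,222),(85,283)]),("tray",.026,[(530,171),(760,187),(754,321),(525,306)])):
    Q=np.array([ray(c,C(*p),z) for p in P]); e=Q[1]-Q[0]; e2=Q[2]-Q[3]
    print(nm,Q.mean(0).round(4),np.linalg.norm(e),np.linalg.norm(Q[3]-Q[0]),np.arctan2(e[1],e[0]),np.arctan2(e2[1],e2[0]),Q.round(3).tolist())
for a,ce,m in markers(c):
    print(a,ce.round(1),ray(c,ce,.03).round(3))
for p in ((409,230),(372,132),(430,226)): print(ray(c,p,0.0).round(3))
E
```

```text
[[110, 26, 197], [109, 21, 195], [111, 17, 200], [10, 152, 212], [20, 123, 255]]
rail [0.6121 0.1886] 0.39241155717752124 0.058287973173232664 -1.3839835488935819 -1.384972957353007 [[0.604, 0.386], [0.677, 0.0], [0.619, -0.008], [0.547, 0.376]]
strip [0.5004 0.1673] 0.39749560663946143 0.08244384703746363 -1.3838128623259343 -1.379787617901808 [[0.504, 0.369], [0.578, -0.021], [0.498, -0.035], [0.423, 0.355]]
tray [ 0.4706 -0.3055] 0.2731827154106416 0.15897303999085446 -1.633785064242134 -1.6298944763976482 [[0.558, -0.174], [0.541, -0.446], [0.384, -0.435], [0.399, -0.167]]
[ 0.564 -0.17 ]
[ 0.817 -0.076]
[ 0.575 -0.223]
```

View pics/scene0.png

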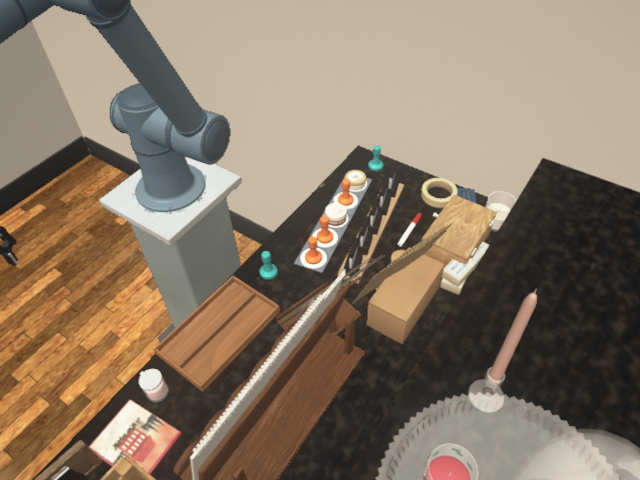

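```bash
cat >> h.py <<'E'
def markers(c,zb=0.0):
    hsv=cv2.cvtColor(c["frame"],cv2.COLOR_RGB2HSV)
    m=cv2.inRange(hsv,(4,105,90),(22,255,255)); m=cv2.morphologyEx(m,cv2.MORPH_CLOSE,np.ones((3,3)))
    n,l,s,ce=cv2.connectedComponentsWithStats(m); return n,l,s,ce
a_=np.linspace(0,2*np.pi,24)
def sil(c,xy,zb):
    im=np.zeros((480,640),np.uint8)
    for parts in (((.024,0),(.024,.006),(.009,.02)),((.009,.01),(.009,.06)),((.009,.054),(.012,.06),(.012,.07),(.008,.078))):
        P=[proj(c,[xy[0]+r*np.cos(t),xy[1]+r*np.sin(t),zb+z]) for r,z in parts for t in a_]
        cv2.fillConvexPoly(im,cv2.convexHull(np.array(P,np.float32)).astype(np.float32).round().astype(np.int32),255)
    return im
def find_markers(c,guesses,zb=0.0,win=0.06):
    """refine each guess so the pawn silhouette's centroid meets the orange blob's; returns xy, IoU"""
    hsv=cv2.cvtColor(c["frame"],cv2.COLOR_RGB2HSV); m=cv2.inRange(hsv,(4,105,80),(22,255,255))
    n,l,s,ce=cv2.connectedComponentsWithStats(m); out=[]
    for g in guesses:
        k=[i for i in range(1,n) if s[i,4]>50]
        i=min(k,key=lambda i:np.linalg.norm(ce[i]-proj(c,[*g,zb+.03]))); b=(l==i); xy=np.array(g,float)
        for _ in range(8):
            S=sil(c,xy,zb)>0; ys,xs=np.nonzero(S)
            if len(xs)==0: break
            xy=xy+ray(c,ce[i],zb+.03)-ray(c,(xs.mean(),ys.mean()),zb+.03)
        S=sil(c,xy,zb)>0; out.append((xy,(S&b).sum()/(S|b).sum()))
    return out
RC,RY=np.array([.6121,.1886]),.187; TC,TY=np.array([.4706,-.3055]),-.061
def loc(C,yaw,x,y): return C+np.array([[np.cos(yaw),-np.sin(yaw)],[np.sin(yaw),np.cos(yaw)]])@np.array([x,y])
bay=lambda i,x=0:loc(RC,RY,x,(3-i)*.08)
G=env.grip_point_offset
def go(xy,z,yaw,straight=False,vel=.15):
    """TCP to xy at grasp height z; the half turn whose last joint is nearer zero"""
    best=None
    for k in (0,np.pi,-np.pi):
        q=quat(yaw+k); j=env.ik([*xy,z-G],q)
        if j is not None and (best is None or abs(j[5])<abs(best[0])-1e-3): best=(j[5],q)
    if best is None: raise RuntimeError(f"no ik {xy} {z}")
    (env.move_straight([*xy,z-G],best[1],vel=vel) if straight else env.movep([*xy,z-G],best[1]))
def up(z,vel=.2):
    p=env.get_obs()["tcp_pos"]; env.move_straight([p[0],p[1],z-G],vel=vel)
def shot(n,f): cv2.imwrite(f"pics/{f}.png",(c:=env.capture(n))["frame"][:,:,::-1]); return c
E
python3 - <<'E'
from h import *
c=env.capture("top")
for i in (2,4,5): print(i,bay(i,-.115).round(4),[(x.round(4),round(q,2)) for x,q in find_markers(c,[bay(i,-.115)])])
go([.11,-.42],.33,0)
go(bay(4,-.09)-[.06,0],.33,RY)
c=shot("wrist","w1")
for i in (2,4,5): print(i,proj(c,[*bay(i),.104]).round(),proj(c,[*bay(i,-.115),0]).round(),[(x.round(4),round(q,2)) for x,q in find_markers(c,[bay(i,-.115)])])
o=env.get_obs(); print(o["t"],o["joint_positions"],o["tcp_pos"])
E
```

```text
2 [0.4842 0.2458] [(array([0.4861, 0.2477]), np.float64(0.76))]
4 [0.514  0.0886] [(array([0.5168, 0.0901]), np.float64(0.75))]
5 [0.5289 0.01  ] [(array([0.5321, 0.0116]), np.float64(0.76))]
2 [476.  58.] [344.  81.] [(array([0.4874, 0.2446]), np.float64(0.91))]
4 [457. 225.] [342. 209.] [(array([0.5177, 0.0868]), np.float64(0.91))]
5 [450. 295.] [341. 265.] [(array([0.5333, 0.0073]), np.float64(0.92))]
4.3333 [ 6.07193597e-02  1.88309365e-01  2.99493989e-02  1.41238897e+00
 -2.29876815e-04  1.44598890e+00] [0.47869431 0.0924471  0.311309  ]
```

View pics/w1.png

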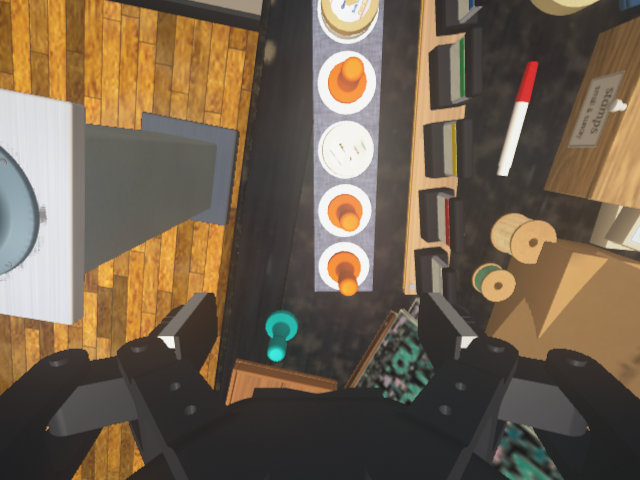

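All five holders show their bands, with green, red and white at bays 2, 4 and 5. The orange markers are at about (350,75), (345,213) and (347,270), and the fingers are at the bottom. I'll refine the rail pose using the grey strip seen by the wrist camera.

Run:
```python
from h import *
go(bay(3,-.09)-[.06,.05],.33,RY)
c=env.capture("wrist"); hsv=cv2.cvtColor(c["frame"],cv2.COLOR_RGB2HSV)
m=cv2.inRange(hsv,(105,20,60),(125,90,230))
n,l,s,ce=cv2.connectedComponentsWithStats(m); 
P=proj(c,[*bay(3,-.115),0]); print(P,sorted([(s[i,4],ce[i].round().tolist()) for i in range(1,n)],reverse=True)[:4])
r=np.zeros_like(m)
for i in range(1,n):
    if s[i,4]>150 and abs(ce[i][0]-P[0])<60: r|=((l==i)*255).astype(np.uint8)
ys,xs=np.nonzero(r); W=np.array([ray(c,p,0) for p in zip(xs,ys)])
(cx,cy),(w,h),a=cv2.minAreaRect((W*1000).astype(np.float32)); print(cx,cy,w,h,a, "pred",bay(3,-.115))
v=c["frame"].copy(); v[r>0]=(0,0,255)
for i in range(1,6):
    Q=loc(RC,RY,0,(3-i)*.08)
    bx=np.array([proj(c,[*loc(RC,RY,sx*.006,(3-i)*.08+sy*.03),.104]) for sx,sy in((-1,-1),(1,-1),(1,1),(-1,1))]).round().astype(int)
    cv2.polylines(v,[bx],True,(255,0,255),1)
R_=np.array([proj(c,[*loc(RC,RY,sx*.03,sy*.198),.016]) for sx,sy in((-1,-1),(1,-1),(1,1),(-1,1))]).round().astype(int)
cv2.polylines(v,[R_],True,(0,255,0),1)
cv2.imwrite("pics/w2.png",cv2.resize(v[0:330,280:580,::-1],(545,600)))
print(env.get_obs()["t"])
```

```text
[349.78213752 173.14875618] [(np.int32(1730), [219.0, 176.0]), (np.int32(187), [329.0, 10.0]), (np.int32(159), [323.0, 41.0]), (np.int32(130), [386.0, 11.0])]
436.0008239746094 320.71173095703125 72.03307342529297 22.763811111450195 89.19904327392578 pred [0.49910486 0.16722012]
4.6417
```

View pics/w2.png

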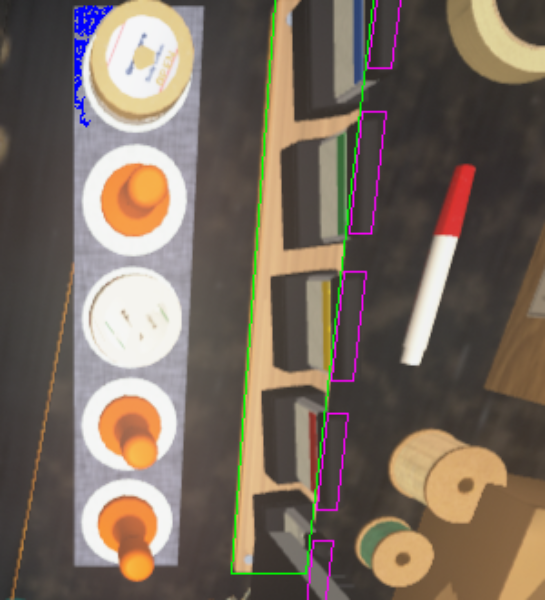

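The rail outline fits. The leaning notebook is close to bay 5, so I'll triangulate its top corners before moving there: scene (384,256) and (343,284), top (371,130) and (468,160).

Run:
```python
from h import *
T=env.capture("top"); S=env.capture("scene")
cv2.imwrite("pics/books.png",np.hstack([cv2.resize(T["frame"][90:250,300:500],(400,320)),cv2.resize(S["frame"][225:345,260:410],(400,320))])[:,:,::-1])
def P(c): return np.diag([c["fx"],c["fy"],1])@np.c_[c["R"],c["t"]]+np.outer([c["cx"],c["cy"],0],np.r_[c["R"][2],c["t"][2]])
for a,b in (((371,130),(384,256)),((468,160),(343,284)),((492,115),(343,274))):
    X=cv2.triangulatePoints(P(T),P(S),np.array(a,float),np.array(b,float)); X=(X[:3]/X[3]).ravel()
    print(X.round(3),proj(T,X).round(),proj(S,X).round())
for z in (0,.05,.1,.15,.2): print(z,ray(T,(351,200),z).round(3),ray(T,(430,227),z).round(3))
```

```text
[ 0.764 -0.05   0.217] [369. 128.] [382. 256.]
[ 0.723 -0.218  0.274] [456. 140.] [323. 285.]
[ 0.764 -0.247  0.367] [485. 104.] [332. 275.]
0 [ 0.64  -0.022] [ 0.572 -0.223]
0.05 [ 0.632 -0.02 ] [ 0.567 -0.213]
0.1 [ 0.625 -0.017] [ 0.563 -0.202]
0.15 [ 0.618 -0.014] [ 0.558 -0.191]
0.2 [ 0.61  -0.012] [ 0.553 -0.18 ]
```

View pics/books.png

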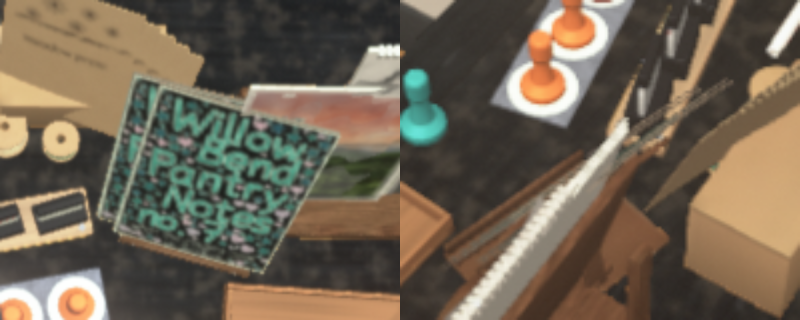

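The notebook's lower left corner is at about (0.635,-0.018) and it leans back to (0.76,-0.05,0.22). That leaves bay 5 clear for a vertical approach. Taking holder 5 first.

```bash
cat >> h.py <<'E'
def take_holder(i):
    b=bay(i); env.gripper_to(.045); go(bay(i,-.08),.25,RY); go(b,.2,RY); go(b,.097,RY,True,.1)
    env.gripper_to(0.0); o=env.get_obs(); print("grip",round(o["opening"],4),o["gripper_force"],o["force"].round(1) if hasattr(o["force"],"round") else o["force"])
    up(.13,.04); up(.27); o=env.get_obs(); print("lifted",round(o["opening"],4),o["force"],o["t"])
def carry(xy,hz):
    p=np.array(env.get_obs()["tcp_pos"][:2]); p*=.47/np.linalg.norm(p)
    go(p,hz,RY); go(xy,hz,TY)
def drop(xy,z,opening):
    go(xy,z+.03,TY,True,.15); hit=env.move_straight([*xy,z-.004-G],vel=.03,threshold=4)
    print("touch",hit,env.get_obs()["tcp_pos"][2]+G); env.gripper_to(opening); up(.27)
TF=lambda y,x=0:loc(TC,TY,-.0385+x,y)
TB=lambda y,x=0:loc(TC,TY,.0385+x,y)
E
python3 - <<'E'
from h import *
take_holder(5)
shot("scene","s5"); c=shot("wrist","w5")
a=cv2.imread("pics/s5.png")[140:300,250:450]; b=cv2.imread("pics/w5.png")
cv2.imwrite("pics/h5.png",np.hstack([cv2.resize(a,(400,320)),cv2.resize(b,(400,320))]))
E
```

```text
grip 0.0107 58.88756453990936 [0.6 0.6 2.2]
lifted 0.011 [-0.25824093  0.59812471 -1.07993507] 9.7833
```

View pics/h5.png

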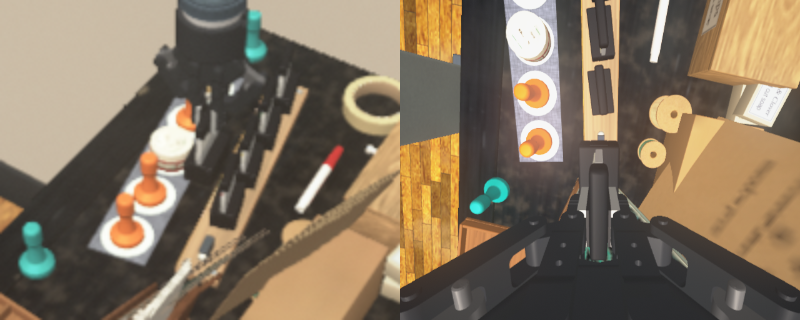

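Holder 5 is off and upright in the gripper, and bay 5 shows a bare tongue at (600,135) in the wrist half. Placing it in the tray, then doing holders 4 and 2.

Run:
```python
from h import *
carry(TF(-.08),.27); drop(TF(-.08),.087,.04)
c=shot("wrist","w6"); T=shot("top","t6")
cv2.imwrite("pics/p5.png",np.hstack([cv2.resize(c["frame"],(400,320)),cv2.resize(T["frame"][150:330,340:560],(400,320))])[:,:,::-1])
print(env.get_obs()["t"])
```

```text
touch True 0.08768812349291136
15.7417
```

View pics/p5.png

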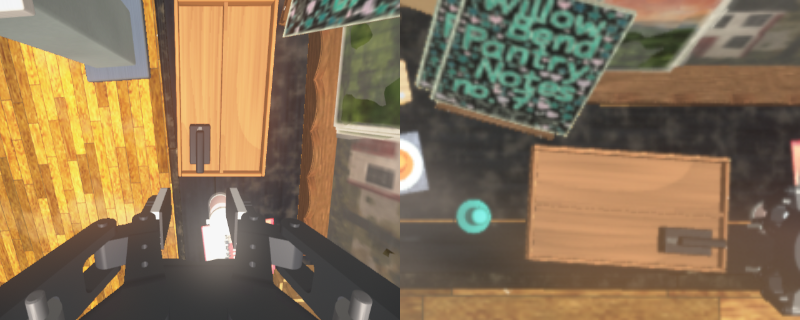

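Holder 5 stands upright and centred in the right end of the front compartment (wrist half (200,148), top half (688,240)).

Run:
```python
from h import *
for i,y in ((4,0.),(2,.08)):
    p=loc(TC,TY,-.03,y); go([.44,.05],.27,RY)
    take_holder(i)
    o=env.get_obs()
    if o["opening"]<.008: print("LOST",i); break
    carry(TF(y),.27); drop(TF(y),.087,.04)
go([.40,-.02],.33,RY)
T=shot("top","t7"); S=env.capture("scene")
for i in (2,4,5):
    print(i,[(x.round(4),round(q,2)) for x,q in find_markers(T,[bay(i,-.115)])],[(x.round(4),round(q,2)) for x,q in find_markers(S,[bay(i,-.115)])])
cv2.imwrite("pics/p7.png",np.vstack([cv2.resize(T["frame"][170:310,160:540],(760,280)),cv2.resize(S["frame"][140:400,140:450],(760,320),interpolation=cv2.INTER_AREA) if 0 else cv2.resize(S["frame"][150:370,150:440],(760,320))])[:,:,::-1])
print(env.get_obs()["t"])
```

```text
grip 0.011 58.88640761375427 [0.9 0.4 2.9]
lifted 0.0108 [ 0.51579441  0.06292899 -1.33992054] 21.975
touch True 0.08768767455771656
grip 0.011 58.659303188323975 [-0.6 -0.3  3.2]
lifted 0.011 [-0.54908301 -0.31322106 -1.38645994] 35.4083
touch True 0.08764825165088952
2 [(array([0.4859, 0.2478]), np.float64(0.78))] [(array([0.4842, 0.2502]), np.float64(0.73))]
4 [(array([0.517 , 0.0905]), np.float64(0.75))] [(array([0.5223, 0.0476]), np.float64(0.22))]
5 [(array([0.5323, 0.0118]), np.float64(0.77))] [(array([0.5221, 0.048 ]), np.float64(0.22))]
42.8083
```

View pics/p7.png

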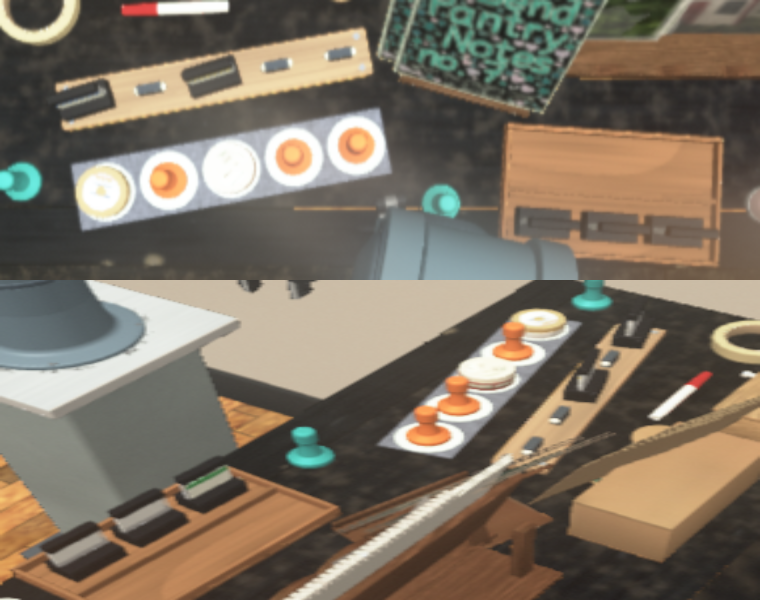

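Holders 2, 4 and 5 stand in the front compartment. Holders 1 and 3 are still clipped on, and the markers haven't moved. Markers next, each measured with the wrist camera just before grasping.

```bash
cat >> h.py <<'E'
def take_marker(g):
    T=env.capture("top"); g=find_markers(T,[g])[0][0]
    env.gripper_to(.06); go(g+[-.03,-.08],.27,RY)
    c=env.capture("wrist"); (xy,q),=find_markers(c,[g]); print("top",g.round(4),"wrist",xy.round(4),round(q,2))
    if q<.8 or np.linalg.norm(xy-g)>.012: print("STOP"); return False
    go(xy,.16,RY); go(xy,.065,RY,True,.1); env.gripper_to(0.); o=env.get_obs(); print("grip",o["opening"])
    if o["opening"]<.012: print("MISS"); return False
    up(.27); return True
def put_marker(y):
    carry(TB(y,-.003),.27); drop(TB(y,-.003),.071,.06); go(TB(y,-.003)+[-.05,0],.27,TY)
E
python3 - <<'E'
from h import *
if take_marker(bay(5,-.115)):
    c=shot("wrist","w8"); put_marker(-.08)
    go([.40,-.05],.30,RY); T=env.capture("top"); S=env.capture("scene")
    cv2.imwrite("pics/p8.png",np.hstack([cv2.resize(c["frame"],(400,300)),cv2.resize(S["frame"][240:400,130:310],(400,300))])[:,:,::-1])
    print(find_markers(T,[TB(-.08)],.006),TB(-.08))
print(env.get_obs()["t"])
E
```

```text
top [0.5323 0.0118] wrist [0.5305 0.0083] 0.7
STOP
43.8167
```

Run:
```python
from h import *
c=env.capture("wrist"); v=c["frame"].copy()
cs,_=cv2.findContours(sil(c,[.5305,.0083],0),cv2.RETR_EXTERNAL,cv2.CHAIN_APPROX_NONE); cv2.drawContours(v,cs,-1,(0,0,255),1)
hsv=cv2.cvtColor(c["frame"],cv2.COLOR_RGB2HSV); m=cv2.inRange(hsv,(4,105,80),(22,255,255)); cs,_=cv2.findContours(m,cv2.RETR_EXTERNAL,cv2.CHAIN_APPROX_NONE); cv2.drawContours(v,cs,-1,(255,0,255),1)
cv2.imwrite("pics/w8.png",v[:,:,::-1])
```

```text
(no output)
```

View pics/w8.png

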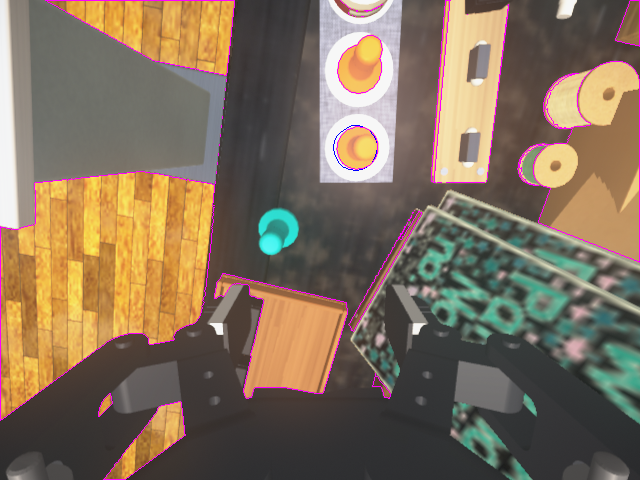

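The wrist view shows marker 5 at (358,148). The brightest part of its head falls outside the colour mask, which is what lowered the fit score, so I'll widen the mask and go on.

```bash
sed -i 's/(4,105,80),(22,255,255)/(4,90,80),(28,255,255)/; s/q<.8/q<.72/' h.py
python3 - <<'E'
from h import *
if take_marker(bay(5,-.115)):
    c=env.capture("wrist"); put_marker(-.08)
    go([.40,-.05],.30,RY); T=env.capture("top"); S=env.capture("scene")
    cv2.imwrite("pics/p8.png",np.hstack([cv2.resize(c["frame"],(400,300)),cv2.resize(S["frame"][240:400,130:310],(400,300))])[:,:,::-1])
print(env.get_obs()["t"])
E
```

```text
top [0.5316 0.0116] wrist [0.5328 0.0089] 0.9
grip 0.022203724340799407
touch True 0.07162349747205454
55.1083
```

View pics/p8.png

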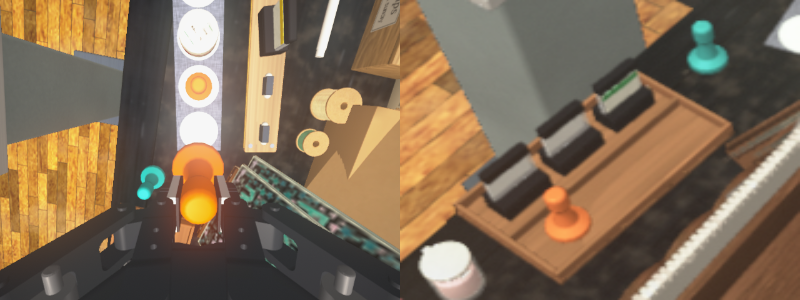

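The first marker stands upright in the back compartment (scene half (567,215)). Now the other two.

Run:
```python
from h import *
for i,y in ((4,0.),(2,.08)):
    if not take_marker(bay(i,-.115)): break
    put_marker(y); go([.40,.0],.30,RY)
go([.35,.15],.35,RY); T=env.capture("top"); S=env.capture("scene")
cv2.imwrite("pics/p9.png",np.vstack([cv2.resize(T["frame"][170:310,160:540],(760,280)),cv2.resize(S["frame"][150:390,130:440],(760,320))])[:,:,::-1])
print(env.get_obs()["t"])
```

```text
top [0.5162 0.0902] wrist [0.5176 0.0874] 0.93
grip 0.022305642534962943
touch True 0.07162731513723691
top [0.4859 0.2478] wrist [0.4875 0.2454] 0.94
grip 0.022242485787757015
touch True 0.07155740448224945
82.3167
```

View pics/p9.png

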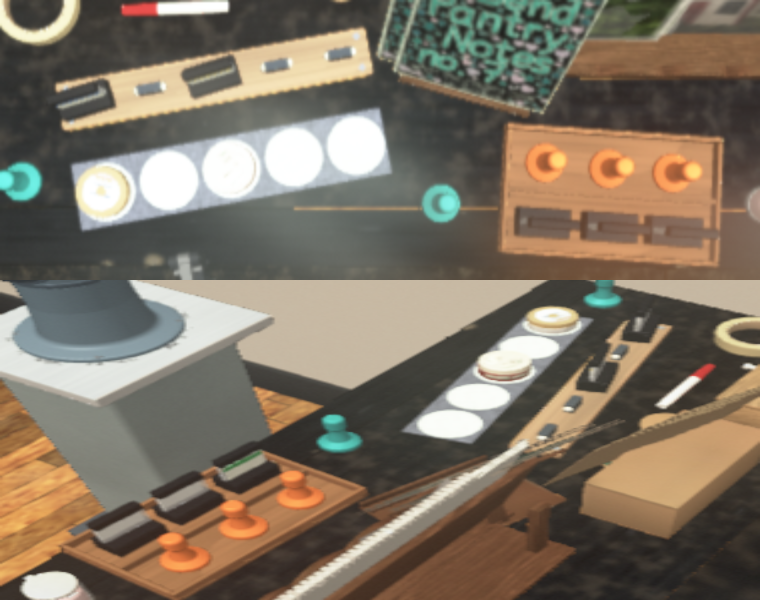

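All three markers stand in the back compartment and the three holders in the front one. The pots and holders 1 and 3 are untouched, so I'm handing in.

```bash
python3 -c "
from bench import env
print(env.finish_job())"
```

```text
the job is handed in; nothing more can be done
None
```

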